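Screw the polariser cap onto the light port until its bar meets the marks

ROBOT

A 6-joint arm with a two-finger parallel gripper is mounted at the origin on the work surface. World frame = base frame: x ahead of the robot, y to its left, z up, the work surface at z = 0. Lengths are in mm, angles in rad, forces in N, time in s.
With the tool pointing down it reaches from about 300 to 1000 mm from the base axis. Payload 5.1 kg.
Tool frame: the origin (TCP) lies midway between the tips of the shut fingers; the grasp point (between the pads) lies 19 mm behind it (ctrl.pinch_z is the distance from the TCP to the grasp point, in mm); z points along the fingers, y is the line along which they close (so a half turn about z gives the same grasp; the last joint's range is limited). The gripper opens to 95 mm and grips with 3 to 60 N. Pads are 20 mm wide; open, the fingers measure 119 mm over their backs; the gripper's body (75 mm by 180 mm) begins 59 mm behind the grasp point.
Start: joints at [-1.359, 0.124, 1.65, -0, 1.367, -0.083], TCP at [188.824, -621.957, 214.656] pointing down, gripper open.
Joint ranges: [-2.61, 2.61], [-1.02, 2.33], [0.03, 2.71], [-1.35, 4.49], [0.32, 2.68], [-2.91, 2.91]. Speed limits (rad/s): [2.57, 2.57, 3.14, 3.14, 3.14, 3.14].

INTERFACE

Orientations are given as [roll, pitch, yaw] about the fixed x, y, z axes, in that order (R = Rz(yaw) Ry(pitch) Rx(roll)).
In Python, from plant import ctrl gives the robot as it stands.
- The arm moves only by the tool play_rows, never from a script. Its argument "increments" is a list of rows, each an object with "delta_pos": the shift along the tool's x, y, z in m, a list of three; "yaw": the turn about the tool's z in degrees; "claw": the opening, from 0 (shut) to 1 (fully open). A call has 1 to 20 rows; each row shifts and turns the commanded pose from where the row before left it, along the tool's axes as they then stand; what a row does not reach is not made up. A row lasts 1/10 s, in which the tool goes at most 50 mm and 8.59 degrees, less where a joint would pass 70% of its speed; a pose out of reach is approached as far as the arm can. A call is refused whole if a number of a shift passes 0.05 or a number of a turn 8.59, either way. A call with a gripper value outside its range is refused whole. The fingers move at their own pace and stop on an object; "newtons" is the grip in N (left out, the last holds). Time passes only in rows, so rows that do not move let the fingers close. It gives the time, the measured TCP pose, the force, the opening and the grip force at its end, in the units of the state.
- ctrl.get_state(): the state, without advancing time (a new reading comes with each control period).
- ctrl.read_camera(name): name is "scene" or "side" or "wrist"; returns a dict with "image" (480x640x3 uint8, blue, green, red), "depth" (480x640 float32, mm along the optical axis (not along the pixel's ray), 0 where there is no reading), "vertical_fov" (degrees; the focal length in pixels is half the picture's height over the tangent of half this angle, whatever the lens; pixels are square), "cx", "cy" (the principal point, pixels), "position" and "orientation" of the camera in the world. Camera axes: x right, y up, looking along -z (the intrinsics and any distortion apply to the point x, -y, -z); pixel columns grow to the right and rows downward; lengths in mm; the calibration is good to about 2 mm. A picture is of the moment at which its call begins.
- ctrl.sign_off(): hands the job in; it is judged then, once.
The state is a dict: "time": time; "joint_pos": joint angles; "qvel": joint speeds; "effort": joint torques, N m; "position": TCP position; "tool_rot": TCP orientation; "wrist_force": force on the tool from outside, world axes, zero at the start; "ft_torque": the same for the moment, N m; "width": opening from 0.0 (shut) to 1.0 (fully open); "finger_force": force on a finger pad.
Only numpy, scipy, OpenCV 4.12 (cv2) and the standard library are available. Lean on these libraries where they do the work, as an engineer would, in place of code of your own. Each camera call takes 0.05 s, during which the arm holds its last target. There are 200 camera calls.

TASK

Screw the black polariser cap, the one with the finger bar on top, onto the sprung threaded light port of the white microscope base: press it down gently against the spring, turn it clockwise so that the thread catches, and go on until the bar stands in line with the two raised index marks on the base. There is no stop to feel at the right place; the thread must hold the cap down when you let go. Do not force it and leave the other things on the bench where they are.

Things in the scene. Friction and masses are not known exactly. Their poses are not given: they have to be found in the camera images.
- cap: Black polariser cap: an upside-down cup 51 mm across, 30 mm high, with a finger bar on its flat top 46 mm long, 12 wide, 28 tall (bar top 58 mm above the underside). 110-170 g. Origin: centre of underside; z up; x along the bar (ends alike). Inside, 4 mm above the underside, two round 4 mm lugs point inwards under the bar's ends (+x, -x). Inner height 24 mm, inner width 42 mm.
- light_base: White microscope light base, fixed, 200 x 170 mm, flat top at 46 mm. Origin: on the vertical axis of the light port, at table height; z up; its own x axis runs through the two index marks, raised black ridges on its top, 48 to 84 mm out on either side of the port. A cap caught by the thread stays where it is turned; it can be turned 50 degrees or more past the marks.
- dust_cap: Plain black dust cap without a bar, 54 mm across, 22 mm high; not to be used. Origin: centre of the underside.
- jar: Small specimen jar, 56 mm across, 70 mm high. Origin: centre of the underside.
- pen_cup: Metal pen cup, 76 mm across, pens up to 145 mm. Origin: centre of the underside.
- blower: Rubber bulb blower, 58 mm across, 85 mm high. Origin: centre of the underside.
- slide_box: Flat wooden slide box, 90 x 160 x 35 mm. Origin: centre of the underside.
- dish: Shallow glass dish, 90 mm across, 18 mm high. Origin: centre of the underside.
- thread_start (a point): On the port's axis at the mean height (84 mm) of the upper ends of the two thread ribs (4.4 mm thick, 38.4 mm across, on a 27 mm stub). The collar is height-adjustable: truly 76 to 92 mm, not measured. Right-hand, lead 24 mm a turn (clockwise from above goes down). The ends lie 130 and 310 degrees counter-clockwise from the base's x axis, 20 more or less, not measured.
- seat (a point): On the port's axis, top of the sprung steel seat at rest (115 mm), a 22 mm post in the stub that bears on the cap's inner ceiling and yields straight down: 3 N at first, plus 0.15 N per mm, 37 mm of travel. A cap resting on it has its underside 91 mm above the table, too high for the thread to catch. A push of 8 to 12 N is enough; beyond the spring's force the lugs press on the ribs.
- index (a point): Middle of one index mark (36 x 6 mm ridge), 66 mm from the port's axis. To catch, a lug must be 4 to 8 mm below a rib's upper end as it turns clockwise past it; pushed down it rides on the other rib, which leads it there within half a turn. The marks come 110 to 150 degrees after the catch, the cap's underside then 57 to 77 mm above the table.
Mind the look-alikes: they are no part of the job. Of the things that look like the cap, take the one that is nearest to the robot's base at the start.

How it is judged:
By the outcome, as a careful person would: the job done as asked, in the order asked, and still so for the second after the job is handed in, with the robot touching nothing.
It also fails if it takes over 56 s, if anything falls off the work surface, if the arm or the gripper's body presses on something with over 40 N, if the wrist force passes 120 N, or if a joint passes its speed limit or range.

## Working session

There is one attempt and no reset: what is moved stays moved. The work goes in short steps, Python scripts to look and compute and a tool call to move; the robot and the scene stay as the last step left them, time stands still between calls to the robot, and variables do not carry over. Pictures are saved under pics/ and viewed, at most 10 in all, crops included, and the job is handed in when it is done.

Besides the shell and the picture viewer there is one more tool, called after "Call:" by a JSON object that holds its "fn" and its "kwargs", one argument or row to a line. play_rows: Moves the arm, as the interface text tells. Its arguments: {"type":"object","properties":{"increments":{"type":"array"},"newtons":{"type":"number"}},"required":["increments"]}

```bash
ls; mkdir -p pics
cat > h.py <<'E'
import numpy as np, cv2
from plant import ctrl
from scipy.spatial.transform import Rotation as R
def cam(n,save=None):
    c=ctrl.read_camera(n)
    if save: cv2.imwrite('pics/'+save,c['image'])
    return c
def rot(c):
    o=np.array(c['orientation'],float)
    return o if o.shape==(3,3) else R.from_euler('xyz',o).as_matrix()
def f(c): return 240/np.tan(np.radians(c['vertical_fov'])/2)
def world(c,u,v,d):
    u,v,d=map(np.asarray,(u,v,d)); F=f(c)
    p=np.stack([(u-c['cx'])/F*d,-(v-c['cy'])/F*d,-d*np.ones_like(u,dtype=float)],-1)
    return p@rot(c).T+np.array(c['position'])
def plane(c,u,v,z):
    o=np.array(c['position']); r=world(c,u,v,1.0)-o
    return o+r*((z-o[2])/r[...,2])[...,None]
E
python3 - <<'E'
from h import *
for n in('scene','side','wrist'):
    c=cam(n,n+'0.png'); print(n,{k:v for k,v in c.items() if k not in('image','depth')})
print(ctrl.get_state())
E
```

```text
pics
scene {'vertical_fov': 49.15711865687276, 'cx': 327.6021732627229, 'cy': 243.67866516884115, 'position': array([1407.48491105,  492.05046407,  780.86606924]), 'orientation': array([0.95764185, 0.0098969 , 2.10467595])}
side {'vertical_fov': 46.63786518046, 'cx': 314.3462772007856, 'cy': 237.51124526174655, 'position': array([114.85439125, 920.0350297 , 854.87861968]), 'orientation': array([ 0.93400873,  0.01537534, -2.70039041])}
wrist {'vertical_fov': 67.1531735277359, 'cx': 324.2807843456424, 'cy': 239.25755009999108, 'position': array([ 257.57761571, -600.73619909,  384.9880015 ]), 'orientation': array([-0.26034034,  0.00149426, -1.27628244])}
{'time': 0.15, 'joint_pos': array([-1.35862598e+00,  1.24334615e-01,  1.65134029e+00, -3.35144204e-06,
        1.36752109e+00, -8.26027623e-02]), 'qvel': array([-1.43025562e-03,  3.82621997e-04, -3.48197394e-03,  3.43985423e-04,
        1.74891401e-04,  7.37566404e-05]), 'effort': array([ 3.96649748e-04, -4.18193114e+01, -3.60471761e+01,  7.74726318e-02,
        4.68401215e-02, -1.13576234e-04]), 'position': array([ 188.70417406, -621.48531304,  213.69465492]), 'tool_rot': array([-3.13999451e+00, -1.29019731e-04,  2.94773684e-01]), 'wrist_force': array([0.10452355, 0.03278685, 0.02894158]), 'ft_torque': array([-0.00996588,  0.04516627,  0.0168359 ]), 'finger_force': 0.0, 'width': 1.0015180972467113}
```

View pics/scene0.png

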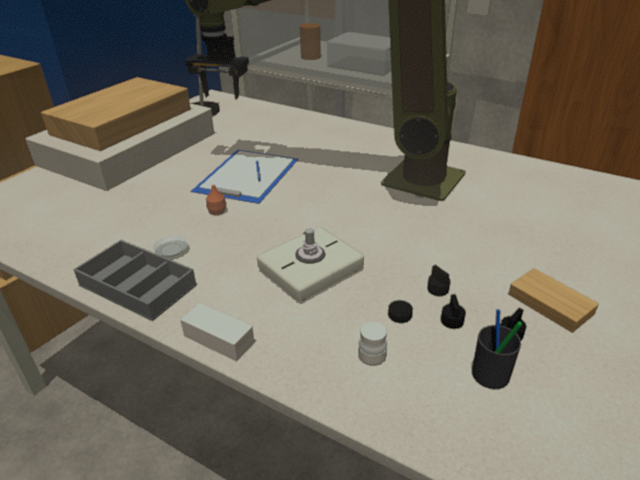

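View pics/side0.png

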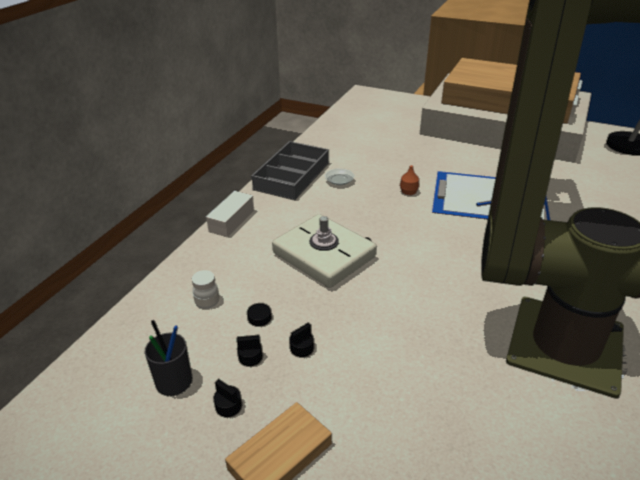

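The scene shows three barred caps, at (438,280), (453,312) and (514,323), a plain dust cap at (400,311) and the port at (310,245). The side view has the same caps at (302,340), (249,350) and (227,398), and the port at (323,235).

```bash
cat >> h.py <<'E'
def cloud(c,box):
    u0,v0,u1,v1=box
    v,u=np.mgrid[v0:v1,u0:u1]; d=c['depth'][v0:v1,u0:u1]; im=c['image'][v0:v1,u0:u1]
    return world(c,u,v,d),im,d>0
E
python3 - <<'E'
from h import *
boxes={'scene':{'A':(420,258,458,300),'B':(438,290,468,332),'C':(502,303,530,345),'port':(255,222,368,300)},
'side':{'A':(285,318,320,360),'B':(234,330,266,368),'C':(210,375,246,420),'port':(268,210,380,288)}}
for n in boxes:
    c=cam(n)
    for k,b in boxes[n].items():
        P,im,ok=cloud(c,b); g=im.max(2)
        if k!='port':
            m=ok&(g<70)&(P[...,2]>3); Q=P[m]
            hi=Q[(Q[:,2]>40)]; lo=Q[Q[:,2]<33]
            print(n,k,'n',len(Q),'zmax',np.percentile(Q[:,2],98).round(1),'range x',np.percentile(Q[:,0],[2,98]).round(),'y',np.percentile(Q[:,1],[2,98]).round())
            t=hi[hi[:,2]>50]
            for s in (hi,t):
                if len(s)>5:
                    w,V=np.linalg.eigh(np.cov(s[:,:2].T)); print('  bar',len(s),s.mean(0).round(1),'ang',np.degrees(np.arctan2(V[1,1],V[0,1])).round(1),np.sqrt(w).round(1))
        else:
            # index marks: dark comps at z~48
            m=(ok&(g<75)&(abs(P[...,2]-48)<6)).astype(np.uint8)
            nn,l,st,_=cv2.connectedComponentsWithStats(m)
            for i in range(1,nn):
                if st[i,4]>6:
                    Q=P[l==i]; vv,uu=np.where(l==i); pl=plane(c,uu+b[0],vv+b[1],48.); print(n,'dark',st[i],Q.mean(0).round(1),pl.mean(0).round(1))
            Q=P[ok&(P[...,2]>105)]; print(n,'posttop',len(Q),Q.mean(0).round(1),Q[:,2].max().round(1))
            Q=P[ok&(abs(P[...,2]-46)<4)]; print('top z med',np.median(Q[:,2]).round(1))
    im=c['image']
    if n=='scene': a=cv2.resize(im[215:305,250:370],None,fx=5,fy=5,interpolation=cv2.INTER_CUBIC)
    else: b2=cv2.resize(im[205:295,265:385],None,fx=5,fy=5,interpolation=cv2.INTER_CUBIC)
cv2.imwrite('pics/port.png',cv2.resize(np.vstack([a,b2]),(400,600)))
E
```

```text
scene A n 511 zmax 58.2 range x [483. 563.] y [212. 289.]
  bar 167 [502.4 242.   51.6] ang -138.8 [ 6.1 33.6]
  bar 108 [507.7 246.5  55.4] ang -140.3 [ 5.7 39.2]
scene B n 576 zmax 57.9 range x [499. 596.] y [243. 319.]
  bar 126 [577.8 297.9  52.6] ang -145.6 [ 3.4 12.9]
  bar 89 [575.6 296.9  55.8] ang -147.0 [ 3.2 12.8]
scene C n 565 zmax 133.9 range x [531. 680.] y [395. 439.]
  bar 388 [614.4 420.1  75.7] ang -174.1 [ 8.3 50.1]
  bar 343 [621.7 420.8  79.9] ang -173.8 [ 8.5 48.5]
scene dark [42 30 28 11 58] [587.8 -45.   48.8] [586.9 -45.6  48. ]
scene dark [28 41 10  5 10] [633.9 -80.6  48.3] [633.5 -80.9  48. ]
scene posttop 66 [572.7 -58.8 112.2] 116.3
top z med 44.9
side A n 618 zmax 58.0 range x [458. 497.] y [218. 258.]
  bar 191 [480.9 237.   51.8] ang 63.4 [ 3.3 13.3]
  bar 122 [481.5 236.3  55.4] ang 64.9 [ 3.5 13. ]
side B n 650 zmax 58.2 range x [541. 581.] y [289. 322.]
  bar 206 [563.8 299.6  51.3] ang -148.2 [ 3.  12.6]
  bar 125 [564.7 299.   55.3] ang -148.6 [ 3.3 12.6]
side C n 760 zmax 57.9 range x [518. 562.] y [399. 440.]
  bar 231 [539.  418.3  52. ] ang 171.1 [ 3.5 13.6]
  bar 157 [539.6 417.3  55.4] ang 169.9 [ 3.4 13.3]
side dark [33 18  8  5  8] [628.2 -80.6  46.9] [627.6 -79.2  48. ]
side dark [ 42  28  28  12 111] [557.6 -40.3  48.7] [558.  -41.1  48. ]
side dark [71 40 10  6 13] [504.9 -36.7  47.4] [504.7 -36.1  48. ]
side posttop 59 [564.3 -57.1 112.3] 116.9
top z med 44.7
```

Call:
{"fn": "play_rows", "kwargs": {
  "increments": [
    {"delta_pos": [0.0328,-0.0268,0],"yaw": 0,"claw": 1},
    {"delta_pos": [0.0328,-0.0268,0],"yaw": 0,"claw": 1},
    {"delta_pos": [0.0328,-0.0268,0],"yaw": 0,"claw": 1},
    {"delta_pos": [0.0328,-0.0268,0],"yaw": 0,"claw": 1},
    {"delta_pos": [0.0328,-0.0268,0],"yaw": 0,"claw": 1},
    {"delta_pos": [0.0328,-0.0268,0],"yaw": 0,"claw": 1},
    {"delta_pos": [0.0328,-0.0268,0],"yaw": 0,"claw": 1},
    {"delta_pos": [0.0328,-0.0268,0],"yaw": 0,"claw": 1},
    {"delta_pos": [0.0328,-0.0268,0],"yaw": 0,"claw": 1},
    {"delta_pos": [0.0328,-0.0268,0],"yaw": 0,"claw": 1},
    {"delta_pos": [0.0328,-0.0268,0],"yaw": 0,"claw": 1},
    {"delta_pos": [0.0328,-0.0268,0],"yaw": 0,"claw": 1},
    {"delta_pos": [0.0328,-0.0268,0],"yaw": 0,"claw": 1},
    {"delta_pos": [0.0328,-0.0268,0],"yaw": 0,"claw": 1},
    {"delta_pos": [0.0328,-0.0268,0],"yaw": 0,"claw": 1},
    {"delta_pos": [0.0328,-0.0268,0],"yaw": 0,"claw": 1},
    {"delta_pos": [0,0,0],"yaw": 0,"claw": 1},
    {"delta_pos": [0,0,0],"yaw": 0,"claw": 1}
  ]
}}

```text
time: 2.05
position: [566.5, -58.5, 214.4]
tool_rot: [3.142, 0.001, 0.297]
wrist_force: [0.1, 0.3, -0.0]
width: 1.002
finger_force: 0.0
```

Run:
```python
from h import *
c=cam('wrist','w1.png'); np.savez('w1.npz',**c); s=ctrl.get_state(); print(s['time'],s['position'],s['tool_rot'],c['position'],c['orientation'])
```

```text
2.1 [566.10905069 -59.25215221 214.37550932] [3.14149593e+00 8.36445555e-04 2.95302887e-01] [635.36101728 -37.28522422 385.72854298] [-2.61388572e-01 -3.86690502e-04 -1.27428408e+00]
```

View pics/w1.png

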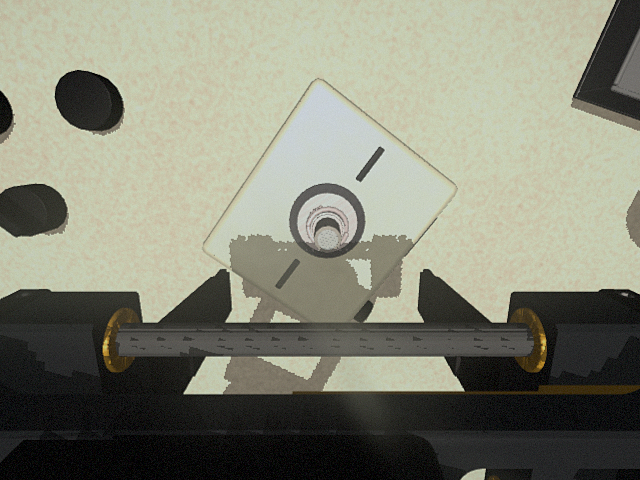

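The wrist view shows both index marks at (370,164) and (288,274), the collar ring at (327,220) and the post top at (328,238).

Run:
```python
from h import *
c=dict(np.load('w1.npz')); im=c['image'];g=im.max(2).astype(np.uint8)
pts=[]
for b in((350,140,390,185),(270,255,305,292)):
    sub=g[b[1]:b[3],b[0]:b[2]]; m=(sub<60).astype(np.uint8)
    n,l,st,ce=cv2.connectedComponentsWithStats(m); i=1+st[1:,4].argmax(); v,u=np.where(l==i)
    rect=cv2.minAreaRect(np.c_[u,v].astype(np.float32)); uc=u.mean()+b[0]; vc=v.mean()+b[1]
    d=np.median(c['depth'][v+b[1],u+b[0]]); z=world(c,uc,vc,d)[2]
    p=plane(c,uc,vc,48.); pts.append(p); Q=plane(c,u+b[0],v+b[1],48.); w,V=np.linalg.eigh(np.cov(Q[:,:2].T)); print(st[i],uc,vc,'z',z,p.round(1),'ang',np.degrees(np.arctan2(V[1,1],V[0,1])),np.sqrt(w*12).round(1))
a,b=pts; dd=a-b; print('mid',(a+b)/2,'sep',np.linalg.norm(dd),'ang',np.degrees(np.arctan2(dd[1],dd[0])))
P,_,ok=cloud(c,(285,175,370,265))
for lo,hi in((108,122),(96,108),(85,96),(75,85),(65,75),(50,65)):
    Q=P[ok&(P[...,2]>lo)&(P[...,2]<hi)]
    if len(Q): print(lo,hi,len(Q),Q.mean(0).round(1),Q.min(0).round(1),Q.max(0).round(1))
m=ok&(P[...,2]>112); v,u=np.where(m); (x,y),r=cv2.minEnclosingCircle(np.c_[u,v].astype(np.float32)); q=plane(c,x+285,y+175,115.); print('post circ',x+285,y+175,r,q, r/f(c)*(c['position'][2]-115))
cv2.imwrite('pics/portz.png',cv2.resize(im[170:270,275:375],(600,600),interpolation=cv2.INTER_CUBIC))
```

```text
[ 7 34  3  3  3] 358.0 175.0 z 51.07701411580484 [616.8 -75.6  48. ] ang 152.3368515726563 [0.  4.4]Traceback (most recent call last):
  File "<stdin>", line 6, in <module>
ValueError: attempt to get argmax of an empty sequence
```

```bash
cat > port.py <<'E'
from h import *
c=dict(np.load('w1.npz')); im=c['image'];g=im.max(2).astype(np.uint8)
pts=[]
for b in((350,140,390,185),(270,255,305,292)):
    sub=g[b[1]:b[3],b[0]:b[2]]; t=(int(sub.min())+float(np.median(sub)))/2
    m=(sub<t).astype(np.uint8)
    n,l,st,ce=cv2.connectedComponentsWithStats(m); i=1+st[1:,4].argmax(); v,u=np.where(l==i)
    uc=u.mean()+b[0]; vc=v.mean()+b[1]
    d=np.median(c['depth'][v+b[1],u+b[0]]); z=world(c,uc,vc,d)[2]
    p=plane(c,uc,vc,48.); pts.append(p); Q=plane(c,u+b[0],v+b[1],48.); w,V=np.linalg.eigh(np.cov(Q[:,:2].T)); print(st[i],uc,vc,'z',z,p.round(1),'ang',np.degrees(np.arctan2(V[1,1],V[0,1])),np.sqrt(w*12).round(1))
a,b=pts; dd=a-b; print('mid',(a+b)/2,'sep',np.linalg.norm(dd),'ang',np.degrees(np.arctan2(dd[1],dd[0])))
P,_,ok=cloud(c,(285,175,370,265))
for lo,hi in((108,122),(96,108),(85,96),(75,85),(65,75),(50,65)):
    Q=P[ok&(P[...,2]>lo)&(P[...,2]<hi)]
    if len(Q): print(lo,hi,len(Q),Q.mean(0).round(1),Q.min(0).round(1),Q.max(0).round(1))
m=ok&(P[...,2]>112); v,u=np.where(m); (x,y),r=cv2.minEnclosingCircle(np.c_[u,v].astype(np.float32)); q=plane(c,x+285,y+175,115.); print('post circ',x+285,y+175,r,q, r/f(c)*(c['position'][2]-115))
cv2.imwrite('pics/portz.png',cv2.resize(im[170:270,275:375],(600,600),interpolation=cv2.INTER_CUBIC))
E
python3 port.py
```

```text
[  6   7  28  35 255] 369.6549019607843 163.8470588235294 z 50.445411905611365 [629.5 -82.7  48. ] ang 160.42710786114228 [ 5.8 35.9]
[  5   4  25  30 202] 287.14356435643566 273.5 z 50.37752430689022 [504.6 -38.8  48. ] ang 160.72736113542805 [ 5.8 36.2]
mid [567.05855105 -60.75514282  48.        ] sep 132.36952934086486 ang -19.330373264832726
108 122 638 [568.1 -60.4 116.3] [556.9 -71.3 108. ] [578.2 -50.1 118.9]
96 108 77 [575.3 -58.1 102. ] [565.3 -69.2  96.3] [578.1 -50.  108. ]
85 96 62 [575.1 -58.1  90.5] [566.5 -78.1  85. ] [577.9 -50.2  95.9]
75 85 618 [574.2 -58.6  81. ] [550.4 -79.6  75. ] [585.9 -41.9  84.7]
65 75 139 [570.4 -59.7  72.4] [552.4 -79.5  65.8] [585.5 -41.8  75. ]
50 65 2899 [572.  -59.3  53.8] [516.8 -96.5  50. ] [618.3 -25.1  59.3]
post circ 327.1493225097656 238.53167343139648 14.069000244140625 [567.33553406 -60.50146543 115.        ] 10.534878657048049
```

View pics/portz.png

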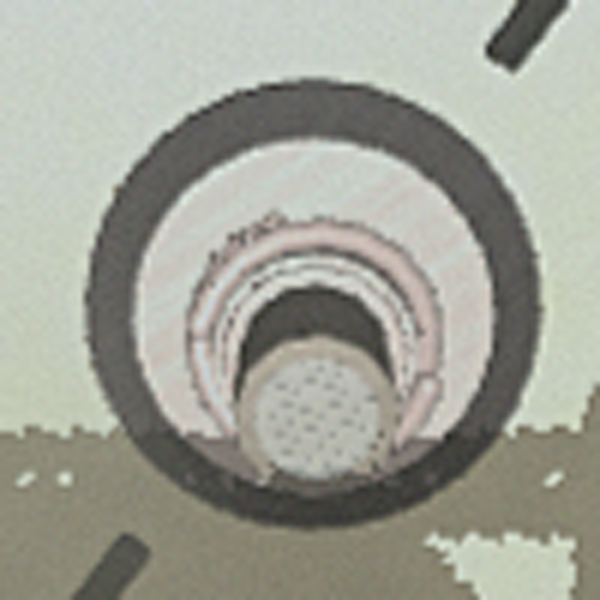

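Port axis is about (567.2, -60.6), with the marks at world angle -19.4°. The rib's upper surface is near 82 mm. Next I move over the nearest cap.

Call:
{"fn": "play_rows", "kwargs": {
  "increments": [
    {"delta_pos": [0.0007,-0.044,0],"yaw": 0,"claw": 1},
    {"delta_pos": [0.0007,-0.044,0],"yaw": 0,"claw": 1},
    {"delta_pos": [0.0007,-0.044,0],"yaw": 0,"claw": 1},
    {"delta_pos": [0.0007,-0.044,0],"yaw": 0,"claw": 1},
    {"delta_pos": [0.0007,-0.044,0],"yaw": 0,"claw": 1},
    {"delta_pos": [0.0007,-0.044,0],"yaw": 0,"claw": 1},
    {"delta_pos": [0.0007,-0.044,0],"yaw": 0,"claw": 1},
    {"delta_pos": [0,0,0],"yaw": -7.85,"claw": 1},
    {"delta_pos": [0,0,0],"yaw": -7.85,"claw": 1},
    {"delta_pos": [0,0,0],"yaw": -7.85,"claw": 1},
    {"delta_pos": [0,0,0],"yaw": -7.85,"claw": 1},
    {"delta_pos": [0,0,0],"yaw": -7.85,"claw": 1},
    {"delta_pos": [0,0,0],"yaw": -7.85,"claw": 1},
    {"delta_pos": [0,0,0],"yaw": 0,"claw": 1},
    {"delta_pos": [0,0,0],"yaw": 0,"claw": 1}
  ]
}}

```text
time: 3.6
position: [481.7, 235.9, 214.7]
tool_rot: [3.141, 0.0, 1.112]
wrist_force: [-0.1, 0.5, 0.3]
width: 1.0
finger_force: 0.0
```

```bash
cat > capm.py <<'E'
from h import *
c=cam('wrist','w2.png'); np.savez('w2.npz',**c); s=ctrl.get_state(); print(s['position'],s['tool_rot'])
P,im,ok=cloud(c,(180,100,460,320)); g=im.max(2)
print('d ctr',c['position'])
m=ok&(P[...,2]>50)&(P[...,2]<66)&(np.hypot(P[...,0]-481,P[...,1]-237)<40)
v,u=np.where(m); Q=plane(c,u+180,v+100,58.); w,V=np.linalg.eigh(np.cov(Q[:,:2].T)); print('bar',len(Q),P[m].mean(0),Q.mean(0),np.degrees(np.arctan2(V[1,1],V[0,1])),np.sqrt(w*12))
ax=V[:,1]; t=Q[:,:2]@ax; n=Q[:,:2]@V[:,0]; print('mid', ax*(np.percentile(t,[.5,99.5]).mean())+V[:,0]*np.percentile(n,[.5,99.5]).mean(), np.ptp(t),np.ptp(n))
m=ok&(P[...,2]>25)&(P[...,2]<36)&(np.hypot(P[...,0]-481,P[...,1]-237)<40)
v,u=np.where(m); (x,y),r=cv2.minEnclosingCircle(np.c_[u,v].astype(np.float32)); print('body',len(v),plane(c,x+180,y+100,30.),r/f(c)*(c['position'][2]-30))
E
python3 capm.py
```

```text
[481.72021611 236.12753835 214.68597488] [3.14144253e+00 8.89563423e-06 1.11310270e+00]
d ctr [513.4607696  300.60760306 386.16757785]
bar 628 [484.20304442 232.7693017   59.08595316] [484.10088731 232.53290045  58.        ] 65.51404935638341 [11.91483269 46.97538848]
mid [484.0664373  232.35601144] 46.793815293697435 11.879832180894937
body 1381 [484.05595311 232.22265848  30.        ] 24.814485646030057
```

View pics/w2.png

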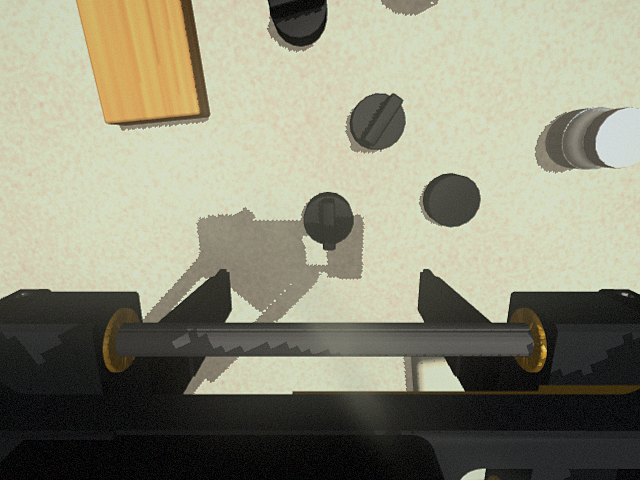

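The cap is at (328,217) in the picture, measured at (484.1, 232.3) with the bar at 65.5°. It has about 130 mm of clearance from the dust cap.

Call:
{"fn": "play_rows", "kwargs": {
  "increments": [
    {"delta_pos": [-0.0024,0.0038,0],"yaw": -1.7,"claw": 0.6},
    {"delta_pos": [0,0,0.042],"yaw": 0,"claw": 0.6},
    {"delta_pos": [0,0,0.042],"yaw": 0,"claw": 0.6},
    {"delta_pos": [0,0,0.042],"yaw": 0,"claw": 0.6},
    {"delta_pos": [0,0,0.03],"yaw": 0,"claw": 0.6},
    {"delta_pos": [0,0,0.0155],"yaw": 0,"claw": 0.6},
    {"delta_pos": [0,0,0.01],"yaw": 0,"claw": 0.6},
    {"delta_pos": [0,0,0],"yaw": 0,"claw": 0.6},
    {"delta_pos": [0,0,0],"yaw": 0,"claw": 0},
    {"delta_pos": [0,0,0],"yaw": 0,"claw": 0},
    {"delta_pos": [0,0,0],"yaw": 0,"claw": 0},
    {"delta_pos": [0,0,0],"yaw": 0,"claw": 0},
    {"delta_pos": [0,0,0],"yaw": 0,"claw": 0},
    {"delta_pos": [0,0,0],"yaw": 0,"claw": 0},
    {"delta_pos": [0,0,0],"yaw": 0,"claw": 0},
    {"delta_pos": [0,0,0],"yaw": 0,"claw": 0}
  ],
  "newtons": 35
}}

```text
time: 5.25
position: [484.1, 233.2, 33.3]
tool_rot: [3.141, -0.0, 1.147]
wrist_force: [0.6, -0.3, -0.5]
width: 0.12
finger_force: 35.0
```

Call:
{"fn": "play_rows", "kwargs": {
  "increments": [
    {"delta_pos": [0,0,-0.03],"yaw": 0,"claw": 0},
    {"delta_pos": [0,0,-0.011],"yaw": -8.45,"claw": 0},
    {"delta_pos": [0,0,-0.011],"yaw": -8.45,"claw": 0},
    {"delta_pos": [0,0,-0.011],"yaw": -8.45,"claw": 0},
    {"delta_pos": [0,0,-0.011],"yaw": -8.45,"claw": 0},
    {"delta_pos": [0,0,-0.011],"yaw": -8.45,"claw": 0},
    {"delta_pos": [0,0,-0.011],"yaw": -8.45,"claw": 0},
    {"delta_pos": [0,0,-0.011],"yaw": -8.45,"claw": 0},
    {"delta_pos": [0,0,-0.011],"yaw": -8.45,"claw": 0},
    {"delta_pos": [0,0,-0.011],"yaw": -8.45,"claw": 0},
    {"delta_pos": [0,0,-0.011],"yaw": -8.45,"claw": 0},
    {"delta_pos": [-0.0272,-0.0266,0],"yaw": 0,"claw": 0},
    {"delta_pos": [-0.0272,-0.0266,0],"yaw": 0,"claw": 0},
    {"delta_pos": [-0.0272,-0.0266,0],"yaw": 0,"claw": 0},
    {"delta_pos": [-0.0272,-0.0266,0],"yaw": 0,"claw": 0},
    {"delta_pos": [-0.0272,-0.0266,0],"yaw": 0,"claw": 0},
    {"delta_pos": [-0.0272,-0.0266,0],"yaw": 0,"claw": 0},
    {"delta_pos": [-0.0272,-0.0266,0],"yaw": 0,"claw": 0},
    {"delta_pos": [-0.0272,-0.0266,0],"yaw": 0,"claw": 0},
    {"delta_pos": [0,0,0],"yaw": 0,"claw": 0}
  ]
}}

```text
time: 7.25
position: [567.4, -63.4, 172.5]
tool_rot: [-3.14, -0.0, 2.617]
wrist_force: [0.6, 0.9, -0.7]
width: 0.121
finger_force: 35.0
```

Run:
```python
from h import *
s=ctrl.get_state(); print(s['position'],np.degrees(s['tool_rot']),s['joint_pos'],s['wrist_force'])
a=cam('scene')['image'][190:270,255:365]; b=cam('side')['image'][180:260,270:380]; w=cam('wrist','w3.png')['image'][180:420,160:490]
o=[cv2.resize(x,(400,291),interpolation=cv2.INTER_CUBIC) for x in(a,b,w)]
cv2.imwrite('pics/m3.png',np.vstack([np.hstack(o[:2]),np.hstack([o[2],0*o[2]])]))
```

```text
[567.36927919 -63.39726501 172.52100038] [-1.79923305e+02 -3.74274466e-04  1.49928877e+02] [-2.04650647e-01 -1.93018435e-02  1.87121803e+00 -1.32015622e-03
  1.29010421e+00 -1.25024089e+00] [ 0.63193313  0.94026713 -0.6784413 ]
```

View pics/m3.png

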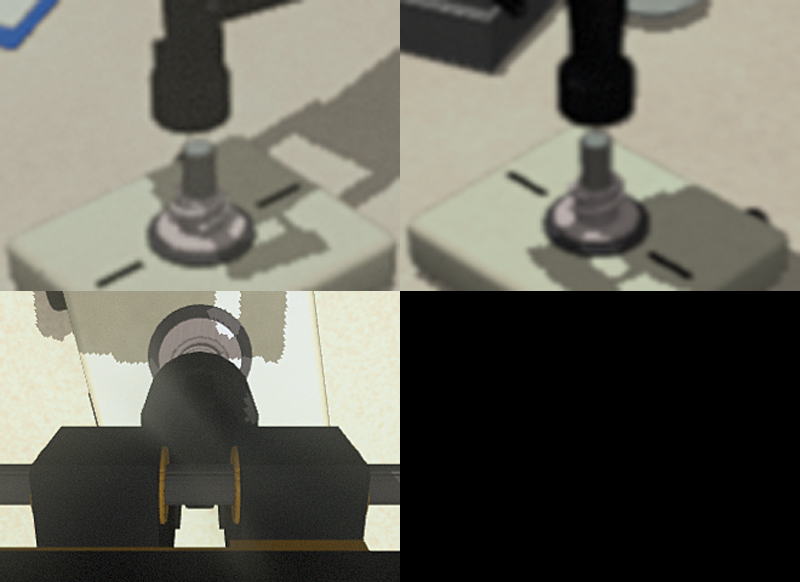

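The cap hangs just above the post. In the scene view (top left) it sits slightly left of the post, and in the side view (top right) it looks centred. I'll measure the offset from the silhouettes.

```bash
cat > lat.py <<'E'
from h import *
def edges(row,t):  # subpixel crossings of dark segment
    d=row.astype(float)-t; i=np.where(d[:-1]*d[1:]<0)[0]; return i+d[i]/(d[i]-d[i+1])
X=np.array([567.2,-60.6])
def run(s):
    zu=s['position'][2]-33.3; res={}
    for n in('scene','side'):
        c=cam(n); g=cv2.cvtColor(c['image'],cv2.COLOR_BGR2GRAY); M=rot(c); r=M[:2,0]/np.linalg.norm(M[:2,0]); fw=np.array([-r[1],r[0]])
        o=np.array(c['position'])
        def lat(u,v):
            d=world(c,u,v,1.)-o; k=(X-o[:2])@fw/(d[:2]@fw); return ((o+d*k)[:2]-X)@r,(o+d*k)[2]
        # project a world pt to find the rows
        def proj(p):
            q=(np.array(p)-o)@M; return c['cx']+f(c)*q[0]/-q[2], c['cy']-f(c)*q[1]/-q[2]
        for nm,zs,half in(('cap',np.arange(zu+8,zu+26,2.5),14),('post',np.arange(97,112,2.5),9)):
            L=[]
            for z in zs:
                u,v=proj([*X,z]); v=int(round(v)); u0=int(u)-half-6; row=g[v,u0:u0+2*half+12].astype(float)
                bg=(np.median(row[:4])+np.median(row[-4:]))/2; k=row[half+4:half+8].mean()
                e=edges(row,(bg+k)/2)
                m=half+6
                l=e[e<m];rr=e[e>m]
                if len(l) and len(rr): L.append((lat(u0+(l[-1]+rr[0])/2,v)[0],rr[0]-l[-1]))
            L=np.array(L); print(n,nm,np.round(np.median(L,0),2),L[:,0].std().round(2),len(L)); res[n,nm]=np.median(L[:,0])
        res[n,'r']=r
    A=np.array([res['scene','r'],res['side','r']]); b=np.array([res[n,'post']-res[n,'cap'] for n in('scene','side')])
    d=np.linalg.solve(A,b); y=s['tool_rot'][2]; print('move world',d.round(2),'tool xy',(d@[np.cos(y),np.sin(y)]).round(2),(d@[np.sin(y),-np.cos(y)]).round(2))
    print('cap seen at',X+np.linalg.solve(A,[res['scene','cap'],res['side','cap']]),'post',X+np.linalg.solve(A,[res['scene','post'],res['side','post']]))
s=ctrl.get_state(); print(s['position'])
run(s);run(s)
E
python3 lat.py
```

```text
[566.40357772 -59.30729566 172.39114054]
scene cap [-0.59 21.85] 0.2 8
scene post [-1.71 11.62] 0.4 4
side cap [-0.21 21.23] 0.03 8
side post [-0.04  8.64] 0.13 6
move world [ 0.34 -1.11] tool xy -0.85 -0.79
cap seen at [567.63311941 -61.02472515] post [567.97218803 -62.13442507]
scene cap [-0.  21.8] 0.07 7
scene post [-1.62 11.59] 0.41 4
side cap [-0.24 21.24] 0.08 8
side post [-0.05  8.64] 0.14 6
move world [ 0.53 -1.57] tool xy -1.24 -1.1
cap seen at [567.40802655 -60.47976004] post [567.93504187 -62.04839434]
```

Call:
{"fn": "play_rows", "kwargs": {
  "increments": [
    {"delta_pos": [-0.0011,-0.0009,0.01],"yaw": 0,"claw": 0},
    {"delta_pos": [0,0,0.015],"yaw": 0,"claw": 0},
    {"delta_pos": [0,0,0.01],"yaw": 0,"claw": 0},
    {"delta_pos": [0,0,0.006],"yaw": 0,"claw": 0},
    {"delta_pos": [0,0,0.006],"yaw": 0,"claw": 0},
    {"delta_pos": [0,0,0.005],"yaw": 0,"claw": 0},
    {"delta_pos": [0,0,0],"yaw": 0,"claw": 0},
    {"delta_pos": [0,0,0],"yaw": 0,"claw": 0},
    {"delta_pos": [0,0,0],"yaw": 0,"claw": 0}
  ]
}}

```text
time: 8.5
position: [567.9, -61.1, 122.0]
tool_rot: [3.141, 0.001, 2.621]
wrist_force: [-2.6, 0.2, 1.6]
width: 0.124
finger_force: 35.0
```

Run:
```python
from h import *
cam('wrist')
s=ctrl.get_state(); print(s['position'],np.degrees(s['tool_rot'])[2],s['wrist_force'],s['ft_torque'])
```

```text
[567.87275608 -61.08889702 121.93758795] 150.19173237669733 [-1.32437771 -0.78239783  0.49018024] [ 0.12001594  0.12664662 -0.00606123]
```

Call:
{"fn": "play_rows", "kwargs": {
  "increments": [
    {"delta_pos": [0,0,0.003],"yaw": 0,"claw": 0},
    {"delta_pos": [0,0,0.003],"yaw": 0,"claw": 0},
    {"delta_pos": [0,0,0.003],"yaw": 0,"claw": 0},
    {"delta_pos": [0,0,0],"yaw": 0,"claw": 0},
    {"delta_pos": [0,0,0],"yaw": 0,"claw": 0}
  ]
}}

```text
time: 9.05
position: [568.1, -61.2, 112.5]
tool_rot: [3.141, 0.001, 2.621]
wrist_force: [-0.1, -0.3, 3.3]
width: 0.126
finger_force: 35.0
```

Call:
{"fn": "play_rows", "kwargs": {
  "increments": [
    {"delta_pos": [0,0,0.0015],"yaw": 0,"claw": 0},
    {"delta_pos": [0,0,0.0015],"yaw": 0,"claw": 0},
    {"delta_pos": [0,0,0],"yaw": 0,"claw": 0},
    {"delta_pos": [0,0,0],"yaw": 0,"claw": 0}
  ]
}}

```text
time: 9.45
position: [567.8, -61.1, 109.3]
tool_rot: [3.141, 0.001, 2.621]
wrist_force: [2.2, -0.4, 1.9]
width: 0.122
finger_force: 35.0
```

Call:
{"fn": "play_rows", "kwargs": {
  "increments": [
    {"delta_pos": [0,0,0.001],"yaw": 0,"claw": 0},
    {"delta_pos": [0,0,0.001],"yaw": 0,"claw": 0},
    {"delta_pos": [0,0,0],"yaw": 0,"claw": 0},
    {"delta_pos": [0,0,0],"yaw": 0,"claw": 0}
  ]
}}

```text
time: 9.85
position: [567.8, -61.1, 107.3]
tool_rot: [3.141, 0.001, 2.621]
wrist_force: [2.0, -0.4, 3.1]
width: 0.124
finger_force: 35.0
```

Call:
{"fn": "play_rows", "kwargs": {
  "increments": [
    {"delta_pos": [0,0,0.001],"yaw": 0,"claw": 0},
    {"delta_pos": [0,0,0],"yaw": 0,"claw": 0},
    {"delta_pos": [0,0,0],"yaw": 0,"claw": 0}
  ]
}}

```text
time: 10.15
position: [567.7, -61.0, 106.2]
tool_rot: [3.141, 0.0, 2.621]
wrist_force: [1.9, 0.2, 4.4]
width: 0.125
finger_force: 35.0
```

Call:
{"fn": "play_rows", "kwargs": {
  "increments": [
    {"delta_pos": [0,0,0.001],"yaw": 0,"claw": 0},
    {"delta_pos": [0,0,0],"yaw": 0,"claw": 0},
    {"delta_pos": [0,0,0],"yaw": 0,"claw": 0}
  ]
}}

```text
time: 10.45
position: [567.7, -61.0, 105.5]
tool_rot: [3.141, 0.0, 2.621]
wrist_force: [1.6, -0.6, 5.6]
width: 0.124
finger_force: 35.0
```

Call:
{"fn": "play_rows", "kwargs": {
  "increments": [
    {"delta_pos": [0,0,0.001],"yaw": 0,"claw": 0},
    {"delta_pos": [0,0,0],"yaw": 0,"claw": 0},
    {"delta_pos": [0,0,0],"yaw": 0,"claw": 0}
  ]
}}

```text
time: 10.75
position: [567.7, -61.0, 105.3]
tool_rot: [3.142, 0.0, 2.621]
wrist_force: [0.8, 0.5, 8.6]
width: 0.127
finger_force: 35.0
```

Call:
{"fn": "play_rows", "kwargs": {
  "increments": [
    {"delta_pos": [0,0,0.001],"yaw": 0,"claw": 0},
    {"delta_pos": [0,0,0],"yaw": 0,"claw": 0},
    {"delta_pos": [0,0,0],"yaw": 0,"claw": 0}
  ]
}}

```text
time: 11.05
position: [567.8, -61.1, 105.1]
tool_rot: [3.142, 0.0, 2.621]
wrist_force: [-1.7, -0.1, 12.7]
width: 0.126
finger_force: 35.0
```

Rib contact with the underside at about 72 mm, as predicted. Now I turn clockwise, following the thread lead.

Call:
{"fn": "play_rows", "kwargs": {
  "increments": [
    {"delta_pos": [0,0,0],"yaw": 5,"claw": 0},
    {"delta_pos": [0,0,0.0002],"yaw": 5,"claw": 0},
    {"delta_pos": [0,0,0.0003],"yaw": 5,"claw": 0},
    {"delta_pos": [0,0,0.0003],"yaw": 5,"claw": 0},
    {"delta_pos": [0,0,0],"yaw": 0,"claw": 0}
  ]
}}

```text
time: 11.55
position: [567.3, -61.0, 103.8]
tool_rot: [-3.141, -0.001, 2.271]
wrist_force: [-1.6, 0.2, 10.8]
width: 0.126
finger_force: 35.0
```

Call:
{"fn": "play_rows", "kwargs": {
  "increments": [
    {"delta_pos": [0,0,0.0003],"yaw": 5,"claw": 0},
    {"delta_pos": [0,0,0.0003],"yaw": 5,"claw": 0},
    {"delta_pos": [0,0,0.0003],"yaw": 5,"claw": 0},
    {"delta_pos": [0,0,0.0003],"yaw": 5,"claw": 0},
    {"delta_pos": [0,0,0],"yaw": 0,"claw": 0}
  ]
}}

```text
time: 12.05
position: [567.4, -60.8, 102.5]
tool_rot: [-3.141, -0.001, 1.921]
wrist_force: [-0.2, 2.1, 11.1]
width: 0.124
finger_force: 35.0
```

Call:
{"fn": "play_rows", "kwargs": {
  "increments": [
    {"delta_pos": [0,0,0.0003],"yaw": 5,"claw": 0},
    {"delta_pos": [0,0,0.0003],"yaw": 5,"claw": 0},
    {"delta_pos": [0,0,0.0003],"yaw": 5,"claw": 0},
    {"delta_pos": [0,0,0.0003],"yaw": 5,"claw": 0},
    {"delta_pos": [0,0,0],"yaw": 0,"claw": 0}
  ]
}}

```text
time: 12.55
position: [567.4, -60.7, 101.1]
tool_rot: [-3.141, -0.001, 1.572]
wrist_force: [-0.5, 1.8, 9.7]
width: 0.124
finger_force: 35.0
```

Call:
{"fn": "play_rows", "kwargs": {
  "increments": [
    {"delta_pos": [0,0,0.0003],"yaw": 5,"claw": 0},
    {"delta_pos": [0,0,0.0003],"yaw": 5,"claw": 0},
    {"delta_pos": [0,0,0.0003],"yaw": 5,"claw": 0},
    {"delta_pos": [0,0,0.0003],"yaw": 5,"claw": 0},
    {"delta_pos": [0,0,0],"yaw": 0,"claw": 0}
  ]
}}

```text
time: 13.05
position: [567.4, -60.7, 99.8]
tool_rot: [-3.141, -0.001, 1.223]
wrist_force: [-0.5, 0.7, 9.3]
width: 0.124
finger_force: 35.0
```

Call:
{"fn": "play_rows", "kwargs": {
  "increments": [
    {"delta_pos": [0,0,0.0003],"yaw": 5,"claw": 0},
    {"delta_pos": [0,0,0.0003],"yaw": 5,"claw": 0},
    {"delta_pos": [0,0,0.0003],"yaw": 5,"claw": 0},
    {"delta_pos": [0,0,0.0003],"yaw": 5,"claw": 0},
    {"delta_pos": [0,0,0],"yaw": 0,"claw": 0}
  ]
}}

```text
time: 13.55
position: [567.4, -60.7, 98.5]
tool_rot: [-3.141, -0.0, 0.874]
wrist_force: [-1.3, 1.5, 9.6]
width: 0.124
finger_force: 35.0
```

Call:
{"fn": "play_rows", "kwargs": {
  "increments": [
    {"delta_pos": [0,0,0.0003],"yaw": 5,"claw": 0},
    {"delta_pos": [0,0,0.0003],"yaw": 5,"claw": 0},
    {"delta_pos": [0,0,0.0003],"yaw": 5,"claw": 0},
    {"delta_pos": [0,0,0.0003],"yaw": 5,"claw": 0},
    {"delta_pos": [0,0,0.0003],"yaw": 5,"claw": 0},
    {"delta_pos": [0,0,0.0003],"yaw": 5,"claw": 0},
    {"delta_pos": [0,0,0],"yaw": 0,"claw": 0}
  ]
}}

```text
time: 14.25
position: [567.2, -60.7, 95.9]
tool_rot: [-3.141, 0.0, 0.351]
wrist_force: [1.4, 0.2, 6.1]
width: 0.126
finger_force: 35.0
```

Call:
{"fn": "play_rows", "kwargs": {
  "increments": [
    {"delta_pos": [0,0,0.0003],"yaw": 5,"claw": 0},
    {"delta_pos": [0,0,0.0003],"yaw": 5,"claw": 0},
    {"delta_pos": [0,0,0.0003],"yaw": 5,"claw": 0},
    {"delta_pos": [0,0,0.0003],"yaw": 5,"claw": 0},
    {"delta_pos": [0,0,0.0003],"yaw": 5,"claw": 0},
    {"delta_pos": [0,0,0.0003],"yaw": 5,"claw": 0},
    {"delta_pos": [0,0,0],"yaw": 0,"claw": 0}
  ]
}}

```text
time: 14.95
position: [567.2, -60.7, 94.1]
tool_rot: [-3.141, 0.001, -0.173]
wrist_force: [0.3, -0.0, 6.2]
width: 0.125
finger_force: 35.0
```

Call:
{"fn": "play_rows", "kwargs": {
  "increments": [
    {"delta_pos": [0,0,0.0002],"yaw": 5,"claw": 0},
    {"delta_pos": [0,0,0.0002],"yaw": 4.5,"claw": 0},
    {"delta_pos": [0,0,0],"yaw": 0,"claw": 0},
    {"delta_pos": [0,0,0],"yaw": 0,"claw": 0}
  ]
}}

```text
time: 15.35
position: [567.2, -60.8, 93.7]
tool_rot: [-3.142, 0.001, -0.337]
wrist_force: [0.4, 0.2, 4.9]
width: 0.125
finger_force: 35.0
```

Call:
{"fn": "play_rows", "kwargs": {
  "increments": [
    {"delta_pos": [0,0,-0.0007],"yaw": 0,"claw": 0},
    {"delta_pos": [0,0,-0.0007],"yaw": 0,"claw": 0},
    {"delta_pos": [0,0,-0.0006],"yaw": 0,"claw": 0},
    {"delta_pos": [0,0,0],"yaw": 0,"claw": 0},
    {"delta_pos": [0,0,0],"yaw": 0,"claw": 0}
  ]
}}

```text
time: 15.85
position: [567.2, -60.8, 95.6]
tool_rot: [-3.141, 0.001, -0.337]
wrist_force: [-0.3, 0.5, 6.6]
width: 0.121
finger_force: 35.0
```

Call:
{"fn": "play_rows", "kwargs": {
  "increments": [
    {"delta_pos": [0,0,-0.0006],"yaw": 0,"claw": 0},
    {"delta_pos": [0,0,-0.0006],"yaw": 0,"claw": 0},
    {"delta_pos": [0,0,0],"yaw": 0,"claw": 0},
    {"delta_pos": [0,0,0],"yaw": 0,"claw": 0}
  ]
}}

```text
time: 16.25
position: [567.2, -60.8, 96.7]
tool_rot: [-3.141, 0.001, -0.337]
wrist_force: [0.4, 1.4, 4.4]
width: 0.124
finger_force: 35.0
```

Call:
{"fn": "play_rows", "kwargs": {
  "increments": [
    {"delta_pos": [0,0,-0.0006],"yaw": 0,"claw": 0},
    {"delta_pos": [0,0,-0.0006],"yaw": 0,"claw": 0},
    {"delta_pos": [0,0,0],"yaw": 0,"claw": 0},
    {"delta_pos": [0,0,0],"yaw": 0,"claw": 0}
  ]
}}

```text
time: 16.65
position: [567.2, -60.8, 97.9]
tool_rot: [-3.141, 0.001, -0.337]
wrist_force: [-0.6, 1.6, 5.5]
width: 0.121
finger_force: 35.0
```

Call:
{"fn": "play_rows", "kwargs": {
  "increments": [
    {"delta_pos": [0,0,-0.0006],"yaw": 0,"claw": 0},
    {"delta_pos": [0,0,-0.0006],"yaw": 0,"claw": 0},
    {"delta_pos": [0,0,0],"yaw": 0,"claw": 0},
    {"delta_pos": [0,0,0],"yaw": 0,"claw": 0}
  ]
}}

```text
time: 17.05
position: [567.1, -60.8, 98.4]
tool_rot: [-3.141, 0.001, -0.337]
wrist_force: [1.6, 1.9, -0.9]
width: 0.122
finger_force: 35.0
```

Run:
```python
from h import *
a=cam('scene')['image'][190:270,255:365]; b=cam('side')['image'][180:260,270:380]
for i in range(3):
    cam('wrist'); s=ctrl.get_state(); print(s['position'],s['wrist_force'],s['ft_torque'])
o=[cv2.resize(x,(400,291),interpolation=cv2.INTER_CUBIC) for x in(a,b)]
cv2.imwrite('pics/m4.png',np.hstack(o))
```

```text
[567.14683866 -60.85160437  98.45062333] [ 2.38466507  2.16221325 -1.6520659 ] [ 0.37690879 -0.41279119 -0.04023673]
[567.12999839 -60.83406945  98.44200314] [ 2.6948177   1.83586696 -2.65725087] [ 0.47189547 -0.39744514  0.01688658]
[567.12076082 -60.83970433  98.4791199 ] [ 2.81636022  1.43810291 -2.94426391] [ 0.42545566 -0.42033721 -0.0212328 ]
```

View pics/m4.png

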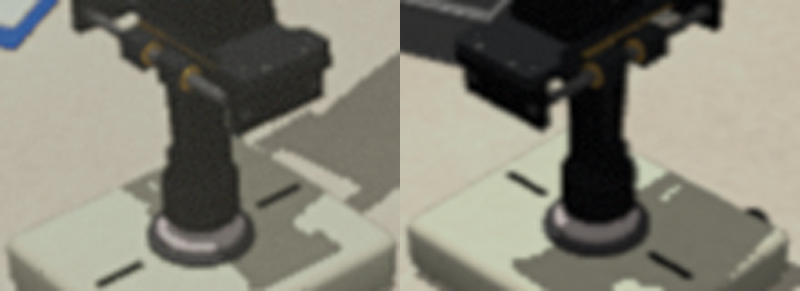

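The thread now holds the cap: raising it 5 mm took the force from the spring's push to a downward pull. Both views show the cap seated on the port at (200,195) and (600,190) of the crop. I release it now.

Call:
{"fn": "play_rows", "kwargs": {
  "increments": [
    {"delta_pos": [0,0,0.0006],"yaw": 0,"claw": 0},
    {"delta_pos": [0,0,0],"yaw": 0,"claw": 0},
    {"delta_pos": [0,0,0],"yaw": 0,"claw": 0.25},
    {"delta_pos": [0,0,0],"yaw": 0,"claw": 0.5},
    {"delta_pos": [0,0,0],"yaw": 0,"claw": 0.6},
    {"delta_pos": [0,0,0],"yaw": 0,"claw": 0.6},
    {"delta_pos": [0,0,0],"yaw": 0,"claw": 0.6},
    {"delta_pos": [0,0,-0.02],"yaw": 0,"claw": 0.6},
    {"delta_pos": [0,0,-0.03],"yaw": 0,"claw": 0.6},
    {"delta_pos": [0,0,-0.035],"yaw": 0,"claw": 0.6},
    {"delta_pos": [0,0,-0.035],"yaw": 0,"claw": 1},
    {"delta_pos": [0,0,0],"yaw": 0,"claw": 1},
    {"delta_pos": [0,0,0],"yaw": 0,"claw": 1},
    {"delta_pos": [0,0,0],"yaw": 0,"claw": 1},
    {"delta_pos": [0,0,0],"yaw": 0,"claw": 1}
  ]
}}

```text
time: 18.8
position: [566.5, -60.8, 216.5]
tool_rot: [3.141, 0.003, -0.337]
wrist_force: [0.0, -0.4, 0.6]
width: 0.96
finger_force: 0.0
```

Run:
```python
from h import *
c=cam('wrist','w5.png'); np.savez('w5.npz',**c); s=ctrl.get_state(); print(s['time'],s['position'],np.degrees(s['tool_rot']))
P,im,ok=cloud(c,(230,120,420,320))
h=np.hypot(P[...,0]-567.2,P[...,1]+60.8)
m=ok&(h<35)&(P[...,2]>105)&(P[...,2]<140); z=np.median(P[m][:,2]); print('bar top z',z)
m&=abs(P[...,2]-z)<5
v,u=np.where(m); Q=plane(c,u+230,v+120,z); w,V=np.linalg.eigh(np.cov(Q[:,:2].T)); print('bar',len(Q),Q.mean(0),np.degrees(np.arctan2(V[1,1],V[0,1])),np.sqrt(w*12))
```

```text
18.85 [566.58735217 -60.83854089 216.5813807 ] [179.97379587   0.18520395 -19.3104857 ]
bar top z 124.35535802984751
bar 908 [566.95547901 -61.22349283 124.35535803] 159.96489116464613 [11.5870246  46.46631692]
```

View pics/w5.png

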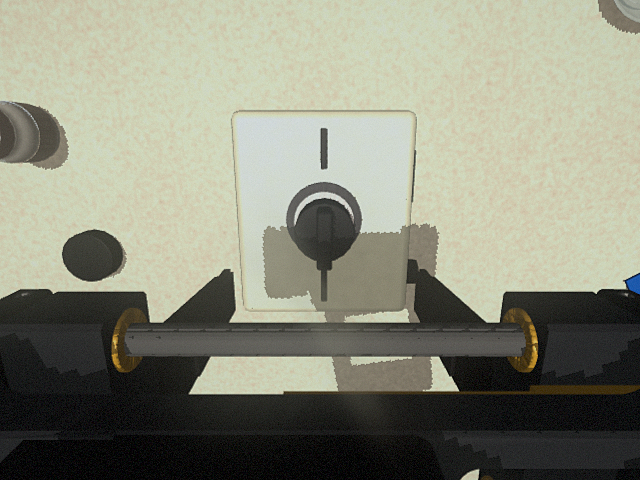

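The released cap stays down with its underside near 65 mm. The bar at (324,235) lies in line with the marks at (324,148) and (324,285), at 160.0° against 160.5°.

```bash
python3 -c "
from plant import ctrl
print(ctrl.sign_off())"
```

```text
the job is handed in; nothing more can be done
None
```

The polariser cap nearest the robot is screwed onto the light port: the thread held it down after release, the bar is within about 1° of the index marks, and the job was handed in at about 19 s.

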